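# Take the pile apart and put the kit in its holders

## Task

Take the two little piles apart and put each thing in its own place: the hole saw upright in the round green dish, the blue bit case flat in the grey tray and the cork sanding block flat in the wooden tray with the cork floor, each lengthwise in its tray, and the small white cup nested upright, all the way down, in the yellow cup. Set everything down gently instead of dropping it, do not ram the cups together, and tip nothing over. The screw tin and the holders stay where they are.

Things in the scene. Friction and masses are not known exactly. Their poses are not given: they have to be found in the camera images.
- hole_saw: Golden hole saw, a plain solid cylinder 45 mm in diameter and 36 mm high with a round steel shank 14 mm thick standing up from the middle of its top to 66 mm; 0.17 kg. It stands upright, teeth down, on top of the blue bit case (58 mm high at its foot to 124 mm at the shank's tip at the start). Origin: centre of its underside, z up along the shank.
- bit_case: Closed blue plastic bit case, a box 46 (x) x 72 (y) x 28 (z) mm with black stripes on its flat lid; 0.15 kg. It lies on the sanding block, under the hole saw. Origin: centre of its underside; y along its length, z up.
- sanding_block: Cork sanding block with red-brown paper below, a box 63 (x) x 105 (y) x 30 (z) mm; 0.08 kg. It lies on the bench at the bottom of the pile, under the bit case. Origin: centre of its underside, about 1 mm below the surface it rests on; y along its length, z up.
- small_cup: Small white tapered mixing cup, open at the top, 60 mm high: 34 mm in diameter at the foot, 45 mm at 46 mm height, then a straight rim band 48 mm in diameter and 12 mm high up to the top; walls 2.5 mm; 0.05 kg. It stands upright on the green screw tin. Origin: centre of its underside, z up.
- screw_tin: Flat dark green screw tin with a label, 75 (x) x 116 (y) x 35 (z) mm, shut and fixed to the bench. The small cup stands on its lid. Origin: centre of its underside, z up.
- green_dish: Shallow round green dish with a black rubber floor, fixed to the bench: 78 mm in diameter outside, 72 mm inside, floor 4 mm and rim 8 mm above the bench. Holder of the hole saw. Origin: centre of its underside, z up.
- grey_tray: Shallow grey plastic tray with a smooth grey floor, fixed to the bench: 72 (x) x 98 (y) mm inside, 78 x 104 mm outside, floor 3 mm and rim 8 mm above the bench. Holder of the bit case. Origin: centre of its underside; y along its length, z up.
- wood_tray: Shallow pale wooden tray with a cork floor, fixed to the bench: 90 (x) x 132 (y) mm inside, 96 x 138 mm outside, floor 3 mm and rim 8 mm above the bench. Holder of the sanding block. Origin: centre of its underside; y along its length, z up.
- yellow_cup: Yellow tapered cup, open at the top, 42 mm high, loose on the bench, 0.25 kg: outside 43 mm in diameter at the foot, 55 mm at the rim; inside 50 mm at the mouth, 39 mm at the inner floor, 4 mm above its underside. The small cup fits inside with 2 mm play all round, stands on the inner floor and then shows 22 mm of itself above the yellow rim. Origin: centre of its underside, z up.
There are look-alikes about, which are no part of the job. What is shaped like the yellow_cup but orange is not meant.

How it is judged:
By the outcome, as a careful person would: the job done as asked, in the order asked, and still so for the second after the job is handed in, with the robot touching nothing.
It also fails if it takes over 120 s, if anything falls off the work surface, if the arm or the gripper's body presses on something with over 40 N, if the wrist force passes 120 N, or if a joint passes its speed limit or range.

## Robot

A 6-joint arm with a two-finger parallel gripper is mounted at the origin on a cart in front of the work surface, level with it; the furniture and walls round the work are solid. World frame = base frame: x ahead of the robot, y to its left, z up, the work surface at z = 0. Lengths are in m, angles in degrees, forces in N, time in s.
With the tool pointing down it reaches from about 0.25 to 0.725 m from the base axis. Payload 9.7 kg.
Tool frame: the origin (TCP) lies midway between the tips of the shut fingers; the grasp point (between the pads) lies 19 mm behind it; z points along the fingers, y is the line along which they close (so a half turn about z gives the same grasp; the last joint's range is limited). The gripper opens to 85 mm and grips with 20 to 120 N. Pads are 22 mm wide; open, the fingers measure 114 mm over their backs; the gripper's body (76 mm by 85 mm) begins 54 mm behind the grasp point. The pads swing forward as they close: fully open they stand 13 mm farther back than shut.
Start: joints at [63.827, 4.979, 10.078, 95.1, 0, 90], TCP at [0.243, 0.494, 0.231] pointing down, gripper open.
Joint ranges: [-179.16, 179.16], [-48.56, 103.87], [-65.8, 70.77], [-126.05, 130.52], [-82.76, 87.17], [-180, 180]. Speed limits (degrees/s): [127.2, 127.2, 147.25, 180, 180, 180].

## Interface

Orientations are given as [roll, pitch, yaw] about the fixed x, y, z axes, in that order (R = Rz(yaw) Ry(pitch) Rx(roll)).
In Python, from workcell import * gives the robot as it stands.
- The arm moves only by the tool servo_tool, never from a script. Its argument "moves" is a list of rows, each a list of 4 numbers: the shift along the world's x, y, z in cm, then the turn about the world's z in rad. A call has 1 to 20 rows; each row is the pose to reach, as a shift and turn from the pose commanded when the call began; what a row does not reach only later rows make up. A row lasts 1/12 s, in which the tool goes at most 41.7 mm and 7.16 degrees, less where a joint would pass 70% of its speed; a pose out of reach is approached as far as the arm can. A call with a gripper value outside its range is refused whole. "claw" is the closure, from 0 (fully open) to 1 (shut), set as the call begins (left out, the last holds). The fingers move at their own pace and stop on an object; "force" is the grip in N (left out, the last holds). Time passes only in rows, so rows that repeat a pose let the fingers close. It gives the time, the measured TCP pose, the force, the opening and the grip force at its end, in the units of the state.
- get_obs(): the state, without advancing time (a new reading comes with each control period).
- camera(name): name is "side" or "top" or "wrist"; returns the picture (400x640x3 uint8, red, green, blue); there is no depth.
- get_calibration(name): a dict with "fx", "fy", "cx", "cy" (pixels), "rvec" (rotation vector, rad) and "tvec" (3), from world to camera coordinates, as OpenCV has them; the wrist camera has in their place "tool_from_camera" (4x4, takes a point from camera to tool coordinates, whose origin is the TCP and whose axes are the flange's). Camera axes: x right, y down, z forward; pixel columns grow to the right and rows downward; lengths in m; the calibration is good to about 2 mm. The wrist camera is an equidistant fisheye: a pixel r from the principal point sees the ray r / f radians off the axis. A picture is of the moment at which its call begins: read the wrist's pose just before it. get_calibration takes no time and is no camera call.
- job_done(): hands the job in; it is judged then, once.
The state is a dict: "time": time; "q": joint angles; "qd": joint speeds; "joint_efforts": joint torques, N m; "ee_pos": TCP position; "tcp_rot": TCP orientation; "wrist_force": force on the tool from outside, world axes, zero at the start; "torque": the same for the moment, N m; "opening": finger opening in m; "grasp_force": force on a finger pad.
Only numpy, scipy, OpenCV 4.12 (cv2) and the standard library are available. Lean on these libraries where they do the work, as an engineer would, in place of code of your own. Each camera call takes 0.05 s, during which the arm holds its last target. There are 200 camera calls.

## Working session

There is one attempt and no reset: what is moved stays moved. The work goes in short steps, Python scripts to look and compute and a tool call to move; the robot and the scene stay as the last step left them, time stands still between calls to the robot, and variables do not carry over. Pictures are saved under pics/ and viewed, at most 14 in all, crops included, and the job is handed in when it is done.

Besides the shell and the picture viewer there is one more tool, called after "Call:" as name(argument=value, ...), one argument or row to a line, values as JSON. servo_tool: Moves the arm, as the interface text tells. Its arguments: {"type":"object","properties":{"moves":{"type":"array","items":{"type":"array","items":{"type":"number"}}},"claw":{"type":"number"},"force":{"type":"number"}},"required":["moves"]}

```bash
mkdir -p pics; cat > h.py <<'E'
from workcell import *
import numpy as np, cv2
def save(n,im): cv2.imwrite('pics/'+n+'.png',im[...,::-1])
E
python3 - <<'E'
from h import *
for n in ('top','side','wrist'):
    c=get_calibration(n); print(n,{k:np.round(v,4).tolist() for k,v in c.items()})
o=get_obs(); print(o)
for n in ('top','side','wrist'):
    im=camera(n); save(n+'0',im)
E
```

```text
top {'fx': 391.1038, 'fy': 391.1038, 'cx': 320.8797, 'cy': 206.0223, 'rvec': [2.1671, -2.1489, 0.0767], 'tvec': [0.0244, 0.528, 0.8706]}
side {'fx': 398.9136, 'fy': 398.9136, 'cx': 322.8368, 'cy': 197.5193, 'rvec': [2.2606, -0.0577, -0.0022], 'tvec': [-0.514, 0.0885, 0.8669]}
wrist {'fx': 309.7069, 'fy': 309.7069, 'cx': 317.6835, 'cy': 201.6573, 'tool_from_camera': [[0.0002, -0.9572, -0.2893, 0.0745], [1.0, -0.0002, 0.0013, 0.0003], [-0.0013, -0.2893, 0.9572, -0.142], [0.0, 0.0, 0.0, 1.0]]}
{'time': 0.0, 'q': array([ 6.38252384e+01,  5.00923340e+00,  1.00351756e+01,  9.51011932e+01,
       -5.99754848e-04,  8.99988156e+01]), 'qd': array([-0.07086217,  0.1078796 , -0.08005827, -0.04294325,  0.01492978,
       -0.03899408]), 'joint_efforts': array([ 9.77588707e-05, -5.20381594e+01,  4.64809692e+01,  1.59434014e-02,
        2.93075107e-05, -8.12958490e-06]), 'ee_pos': array([0.24250781, 0.49338269, 0.23060746]), 'tcp_rot': array([-1.79924749e+02,  5.98198742e-04,  1.53826424e+02]), 'wrist_force': array([0.4707343 , 0.09538658, 0.70809381]), 'torque': array([ 0.05776924, -0.04127459, -0.00057601]), 'grasp_force': 0.0, 'opening': 0.08568111807037214}
```

View pics/top0.png

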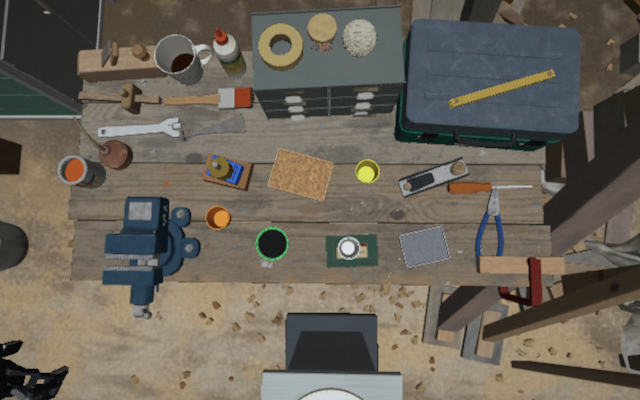

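View pics/side0.png

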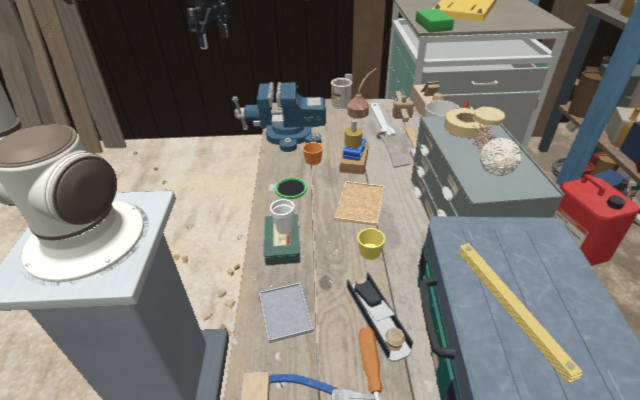

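The top view shows the pile at about (225,170), wood tray (300,174), yellow cup (368,172), green dish (272,243), the white cup on its tin (348,248), grey tray (425,247) and the orange decoy (218,217). In the side view, the pile is at (354,150), white cup (283,215), yellow cup (371,243), grey tray (286,312), dish (291,188) and wood tray (360,202). I'll enlarge both.

```bash
python3 - <<'E'
import cv2
a=cv2.imread('pics/top0.png')[140:280,192:458]; cv2.imwrite('pics/tc.png',cv2.resize(a,None,fx=3,fy=3,interpolation=cv2.INTER_CUBIC))
b=cv2.imread('pics/side0.png')[110:345,240:420]; cv2.imwrite('pics/sc.png',cv2.resize(b,None,fx=2.5,fy=2.5,interpolation=cv2.INTER_CUBIC))
E
```

```text
(no output)
```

View pics/tc.png

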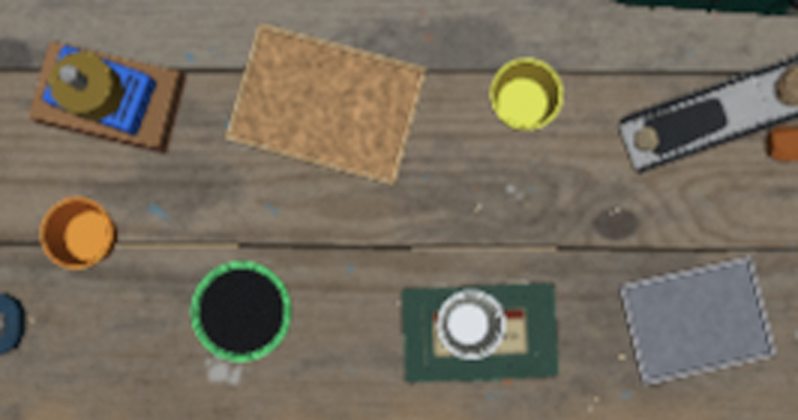

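View pics/sc.png

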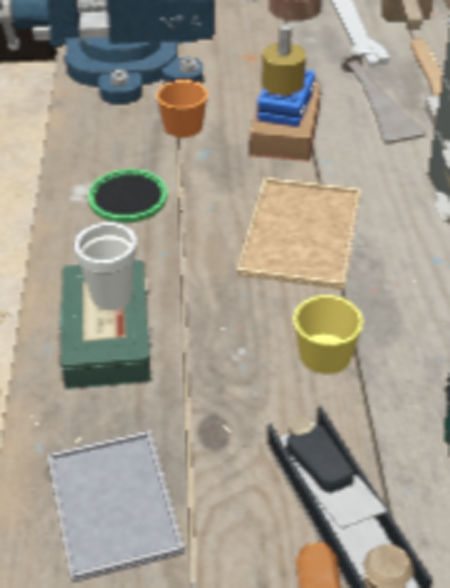

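Crop readings (top ×3, offset 192,140; side ×2.5, offset 240,110): saw shank tip (70,74)/(285,26), saw body top (84,82)/(284,55), dish (240,312)/(128,194), yellow rim (527,94)/(328,323), white rim (471,324)/(106,244). I also have the tray corners in both views. Triangulating now.

```bash
cat >> h.py <<'E'
def PM(n):
    c=get_calibration(n); K=np.array([[c['fx'],0,c['cx']],[0,c['fy'],c['cy']],[0,0,1]])
    return K@np.c_[cv2.Rodrigues(np.array(c['rvec'],float))[0],np.array(c['tvec'])]
def tri(a,b):
    X=cv2.triangulatePoints(PM('top'),PM('side'),np.array(a,float).reshape(2,1),np.array(b,float).reshape(2,1))[:,0]; return X[:3]/X[3]
def onz(n,p,z):
    P=PM(n); H=np.c_[P[:,0],P[:,1],P[:,2]*z+P[:,3]]; X=np.linalg.solve(H,[p[0],p[1],1]); return X[:2]/X[2]
T=lambda u,v:((u+.5)/3-.5+192,(v+.5)/3-.5+140)
S=lambda u,v:((u+.5)/2.5-.5+240,(v+.5)/2.5-.5+110)
E
python3 - <<'E'
from h import *
D=dict(tip=((70,74),(285,26),.124),body=((84,82),(284,55),.094),dish=((240,312),(128,194),.008),yel=((527,94),(328,323),.042),cup=((471,324),(106,244),.095),
 w1=((262,24),(360,187),.008),w2=((425,68),(345,284),.008),w3=((396,183),(238,270),.008),w4=((226,139),(262,179),.008),
 g1=((622,287),(151,432),.008),g2=((750,257),(184,548),.008),g3=((776,352),(74,577),.008),g4=((647,384),(49,458),.008),
 c2=((153,80),(302,104),.058),c3=((138,133),(259,112),.058))
# side: grey corner order guess printed residually
for k,(a,b,z) in D.items(): print(k,np.round(tri(T(*a),S(*b))*1000),np.round(onz('top',T(*a),z)*1000),np.round(onz('side',S(*b),z)*1000))
for n,ps,z in(('case',[(66,46),(153,80),(138,133),(47,98)],.058),('block',[(53,42),(178,70),(160,146),(30,120)],.029),('tin',[(404,289),(556,283),(557,380),(404,381)],.035)):
    print(n,[np.round(onz('top',T(*p),z)*1000).tolist() for p in ps])
E
```

```text
tip [604. 246. 127.] [604. 247.] [604. 251.]
body [604. 246.  94.] [604. 246.] [604. 246.]
dish [441. 144.   5.] [441. 143.] [442. 139.]
yel [608. -76.  37.] [607. -76.] [607. -81.]
cup [434. -32.  92.] [434. -32.] [435. -35.]
w1 [668. 130.  12.] [669. 131.] [670. 135.]
w2 [635.   1.   5.] [634.   1.] [635.  -2.]
w3 [542.  23.   7.] [542.  23.] [543.  22.]
w4 [576. 158.   6.] [576. 157.] [575. 154.]
g1 [ 464. -152.    6.] [ 463. -152.] [ 466. -154.]
g2 [ 488. -251.    5.] [ 487. -250.] [ 488. -253.]
g3 [ 414. -269.    5.] [ 414. -268.] [ 415. -271.]
g4 [ 389. -171.    5.] [ 389. -170.] [ 390. -173.]
c2 [615. 204.  62.] [613. 205.] [619. 210.]
c3 [576. 218.  45.] [573. 215.] [575. 199.]
case [[639.0, 271.0], [613.0, 205.0], [573.0, 215.0], [599.0, 284.0]]
block [[648.0, 291.0], [627.0, 192.0], [567.0, 204.0], [587.0, 306.0]]
tin [[459.0, 16.0], [465.0, -98.0], [393.0, -99.0], [391.0, 15.0]]
```

Call:
servo_tool(
  moves=[
    [0,0,4,0],
    [0,0,8,0],
    [2,-1,10,-0.1],
    [36.1,-24.8,10,-1.46],
    [36.1,-24.8,10,-1.46],
    [36.1,-24.8,10,-1.46],
    [36.1,-24.8,10,-1.46],
    [36.1,-24.8,10,-1.46],
    [36.1,-24.8,10,-1.46],
    [36.1,-24.8,10,-1.46],
    [36.1,-24.8,10,-1.46],
    [36.1,-24.8,10,-1.46],
    [36.1,-24.8,10,-1.46],
    [36.1,-24.8,10,-1.46],
    [36.1,-24.8,10,-1.46],
    [36.1,-24.8,5,-1.46],
    [36.1,-24.8,0,-1.46],
    [36.1,-24.8,-1,-1.46],
    [36.1,-24.8,-1,-1.46],
  ],
  claw=0,
  force=30,
)

```text
time: 1.73
ee_pos: [0.6001, 0.2454, 0.2139]
tcp_rot: [-179.5, 0.4, 70.5]
wrist_force: [-1.1, -0.4, -1.0]
opening: 0.0856
grasp_force: 0.0
```

```bash
cat >> h.py <<'E'
from scipy.spatial.transform import Rotation as Ro
def wcam():
    o=get_obs(); c=get_calibration('wrist'); im=camera('wrist')
    M=np.eye(4); M[:3,:3]=Ro.from_euler('xyz',o['tcp_rot'],degrees=True).as_matrix(); M[:3,3]=o['ee_pos']
    return im,M@np.array(c['tool_from_camera'])
def ray(M,p):
    c=get_calibration('wrist'); d=np.array([p[0]-c['cx'],p[1]-c['cy']])/c['fx']; t=np.linalg.norm(d)
    return M[:3,:3]@np.r_[d/max(t,1e-9)*np.sin(t),np.cos(t)]
def wz(M,p,z):
    v=ray(M,p); return (M[:3,3]+v*(z-M[2,3])/v[2])[:2]
def wpix(M,X):
    c=get_calibration('wrist'); v=M[:3,:3].T@(np.array(X)-M[:3,3]); t=np.arctan2(np.hypot(*v[:2]),v[2])
    return np.array([c['cx'],c['cy']])+c['fx']*t*v[:2]/np.hypot(*v[:2])
E
python3 - <<'E'
from h import *
im,M=wcam(); np.save('M1',M); save('w1',im); o=get_obs(); print(o['time'],o['ee_pos'],o['tcp_rot'],o['q'])
E
```

```text
1.7833 [0.60112687 0.24574826 0.21851621] [-179.73073133    0.22883348   70.41654911] [2.22314235e+01 1.94917786e+01 2.56767040e+01 9.65381808e+01
 8.97982677e-03 1.31815384e+02]
```

View pics/w1.png

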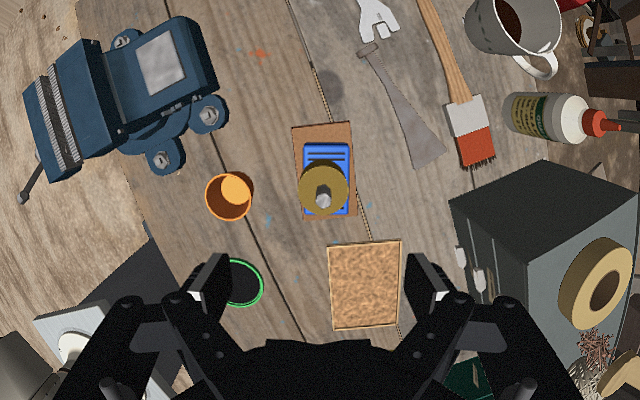

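The wrist view shows the saw shank tip at (323,196), saw body top centre (323,187), case far corners (304,144) and (350,143), and block corners (292,127) and (354,122).

```bash
python3 - <<'E'
from h import *
M=np.load('M1.npy')
for n,p,z in(('tip',(323,196),.124),('body',(323,187),.094),('caseL',(304,144),.058),('caseR',(350,143),.058),('caseBR',(349,214),.058),('caseBL',(304,213),.058),('bL',(292,127),.029),('bR',(354,122),.029),('bBR',(357,216),.029),('bBL',(300,218),.029),('wood',(328,246),.008),('wood2',(402,240),.008),('w3',(399,327),.008),('w4',(334,331),.008),('dish',(236,283),.008)):
    print(n,np.round(wz(M,p,z)*1000))
# two-view height of saw (wrist + top)
def mid(M,p,a):
    P=PM('top'); C=-np.linalg.solve(P[:,:3],P[:,3]); d=np.linalg.solve(P[:,:3],[*a,1]); e=ray(M,p); s=np.linalg.lstsq(np.c_[d,-e],M[:3,3]-C,rcond=None)[0]
    return C+s[0]*d, M[:3,3]+s[1]*e
for p,a in (((323,196),T(70,74)),((323,187),T(84,82)),((304,144),T(66,46))): print(np.round(np.array(mid(M,p,a))*1000))
E
```

```text
tip [605. 252.]
body [605. 252.]
caseL [600. 289.]
caseR [642. 276.]
caseBR [618. 207.]
caseBL [575. 224.]
bL [591. 308.]
bR [654. 292.]
bBR [625. 191.]
bBL [564. 210.]
wood [580. 158.]
wood2 [670. 133.]
w3 [635.  -5.]
w4 [544.  24.]
dish [445. 144.]
[[605. 250. 116.]
 [605. 250. 116.]]
[[606. 249.  85.]
 [605. 249.  85.]]
[[634. 265.  78.]
 [601. 291.  78.]]
```

Call:
servo_tool(
  moves=[
    [0.1,0.3,-2,0],
    [0.1,0.3,-5,0],
    [0.1,0.3,-8,0],
    [0.1,0.3,-10,0],
    [0.1,0.3,-12,0],
    [0.1,0.3,-13.5,0],
    [0.1,0.3,-15,0],
    [0.1,0.3,-15.7,0],
    [0.1,0.3,-16,0],
    [0.1,0.3,-16,0],
    [0.1,0.3,-16,0],
    [0.1,0.3,-16,0],
  ],
)

```text
time: 2.78
ee_pos: [0.6053, 0.249, 0.063]
tcp_rot: [179.9, -0.1, 70.2]
wrist_force: [0.4, -0.3, -0.3]
opening: 0.0853
grasp_force: 0.0
```

Call:
servo_tool(
  moves=[
    [0,0,0,0],
    [0,0,0,0],
    [0,0,0,0],
    [0,0,0,0],
    [0,0,0,0],
    [0,0,0,0],
    [0,0,0,0],
    [0,0,0,0],
    [0,0,0,0],
    [0,0,0,0],
  ],
  claw=1,
  force=30,
)

```text
time: 3.62
ee_pos: [0.6048, 0.2486, 0.0617]
tcp_rot: [180.0, -0.0, 70.2]
wrist_force: [-0.0, -1.9, 5.4]
opening: 0.044
grasp_force: 31.4
```

Call:
servo_tool(
  moves=[
    [0,0,0.5,0],
    [0,0,1.5,0],
    [0,0,3,0],
    [0,0,5,0],
    [-1,-0.6,6,0],
    [-3,-2,6,0],
    [-5,-3.3,6,0],
    [-7.5,-4.9,6,0],
    [-10,-6.5,6,0],
    [-12.5,-8.1,6,0],
    [-14.5,-9.4,6,0],
    [-15.7,-10.2,5,0],
    [-16.3,-10.6,3.5,0],
    [-16.3,-10.6,2,0],
    [-16.3,-10.6,0,0],
    [-16.3,-10.6,-1.5,0],
    [-16.3,-10.6,-2.5,0],
    [-16.3,-10.6,-3,0],
    [-16.3,-10.6,-3,0],
    [-16.3,-10.6,-3,0],
  ],
)

```text
time: 5.28
ee_pos: [0.4418, 0.1427, 0.0319]
tcp_rot: [180.0, -0.0, 70.2]
wrist_force: [0.4, 0.0, -0.9]
opening: 0.0438
grasp_force: 31.1
```

```bash
python3 - <<'E'
from h import *
im,M=wcam(); np.save('M2',M); t=camera('top'); s=camera('side'); o=get_obs(); print(o['ee_pos'],o['wrist_force'])
save('t2',t);save('s2',s);save('w2',im)
a=cv2.resize(t[205:285,222:322],None,fx=4,fy=4,interpolation=2);b=cv2.resize(s[120:220,240:340],None,fx=4,fy=3.2,interpolation=2)
c=cv2.resize(im,(400,250)); 
save('m2',np.vstack([np.hstack([a,b]),np.hstack([c,cv2.resize(s[110:220,320:400],(400,250))])]))
E
```

```text
[0.44217699 0.14281776 0.03226468] [ 0.0432627  -1.00148798 -0.93414941]
```

View pics/m2.png

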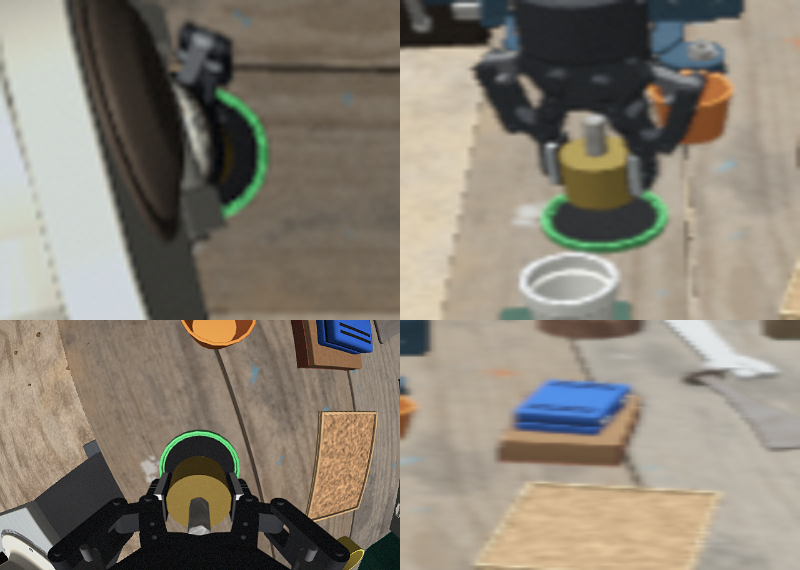

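The saw is held upright over the dish, and the case still lies on the block. Lowering now.

Call:
servo_tool(
  moves=[
    [0,0,-0.5,0],
    [0,0,-1,0],
    [0,0,-1.5,0],
    [0,0,-1.8,0],
    [0,0,-2.1,0],
    [0,0,-2.2,0],
    [0,0,-2.3,0],
    [0,0,-2.3,0],
    [0,0,-2.3,0],
  ],
)

```text
time: 6.18
ee_pos: [0.4417, 0.1426, 0.0084]
tcp_rot: [180.0, -0.0, 70.2]
wrist_force: [-0.0, 0.9, -1.9]
opening: 0.0436
grasp_force: 31.1
```

Call:
servo_tool(
  moves=[
    [0,0,-0.05,0],
    [0,0,-0.1,0],
    [0,0,-0.1,0],
    [0,0,-0.1,0],
  ],
)

```text
time: 6.52
ee_pos: [0.4418, 0.1427, 0.0077]
tcp_rot: [180.0, -0.0, 70.2]
wrist_force: [-1.3, 0.2, 2.5]
opening: 0.0438
grasp_force: 31.5
```

Call:
servo_tool(
  moves=[
    [0,0,-0.05,0],
    [0,0,-0.1,0],
    [0,0,-0.1,0],
    [0,0,-0.1,0],
  ],
)

```text
time: 6.85
ee_pos: [0.4418, 0.1427, 0.0076]
tcp_rot: [180.0, -0.0, 70.2]
wrist_force: [-6.3, -2.0, 13.6]
opening: 0.0439
grasp_force: 32.4
```

Call:
servo_tool(
  moves=[
    [0,0,0.05,0],
    [0,0,0.1,0],
    [0,0,0.1,0],
  ],
)

```text
time: 7.1
ee_pos: [0.4418, 0.1427, 0.0077]
tcp_rot: [180.0, -0.0, 70.2]
wrist_force: [-1.4, -0.4, 4.9]
opening: 0.0438
grasp_force: 31.8
```

Call:
servo_tool(
  moves=[
    [0,0,0,0],
    [0,0,0,0],
    [0,0,0,0],
    [0,0,0,0],
    [0,0,0,0],
    [0,0,0,0],
    [0,0,0,0],
    [0,0,0,0],
  ],
  claw=0,
)

```text
time: 7.77
ee_pos: [0.4416, 0.1426, 0.0073]
tcp_rot: [180.0, -0.0, 70.2]
wrist_force: [-1.4, 0.3, -0.2]
opening: 0.0853
grasp_force: 0.0
```

Call:
servo_tool(
  moves=[
    [0,0,1,0],
    [0,0,3,0],
    [0,0,6,0],
    [0,0,9,0],
    [0,0,12,0],
    [0,0,14,0],
    [3,2,14,0],
    [7,4.6,14,0],
    [10,6.5,14,0],
    [13,8.5,14,0],
    [16,10.6,14,0],
    [16,10.6,14,0],
    [16,10.6,14,0],
    [16,10.6,14,0],
    [16,10.6,14,0],
  ],
)

```text
time: 9.02
ee_pos: [0.601, 0.2481, 0.1485]
tcp_rot: [180.0, -0.0, 70.2]
wrist_force: [1.0, 0.1, -0.5]
opening: 0.0856
grasp_force: 0.0
```

```bash
python3 - <<'E'
from h import *
im,M=wcam(); np.save('M3',M); print(get_obs()['ee_pos']); save('w3',im)
save('w3c',cv2.resize(im[80:355,180:470],None,fx=2,fy=2,interpolation=2))
E
```

```text
[0.60102804 0.24804867 0.14876338]
```

View pics/w3c.png

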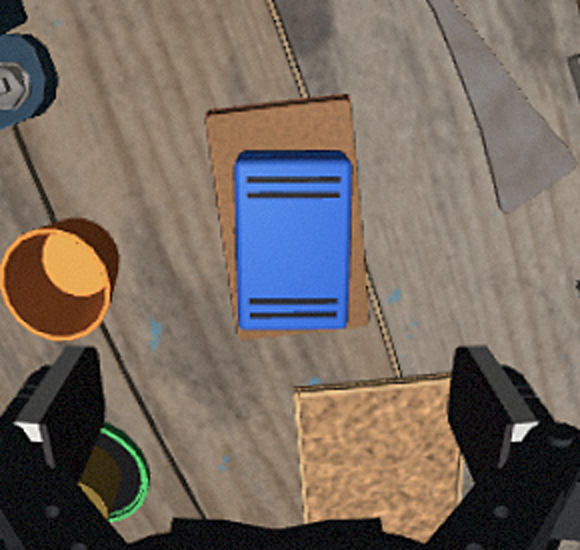

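Case lid corners in the crop: (237,160), (350,160), (348,327), (240,328). Block top corners: (208,115), (350,101), (368,323), (239,337).

```bash
python3 - <<'E'
from h import *
M=np.load('M3.npy')
for n,z,L in(('case',.058,[(237,160),(350,160),(348,327),(240,328)]),('block',.029,[(208,115),(350,101),(368,323),(239,337)])):
    P=np.array([wz(M,((u+.5)/2-.5+180,(v+.5)/2-.5+80),z) for u,v in L])*1000
    ax=P[0]+P[1]-P[2]-P[3]; print(n,P.round().tolist(),P.mean(0).round(1),'yaw',np.degrees(np.arctan2(-ax[0],ax[1])).round(1),'len',np.linalg.norm(ax)/2,np.linalg.norm(P[1]-P[0]))
E
```

```text
case [[599.0, 288.0], [640.0, 274.0], [618.0, 208.0], [576.0, 223.0]] [608.  248.5] yaw -19.2 len 69.2952494001879 42.9647208586812
block [[591.0, 307.0], [650.0, 293.0], [626.0, 193.0], [567.0, 207.0]] [608.5 250.1] yaw -13.4 len 102.33802783864071 60.184291984404595
```

Call:
servo_tool(
  moves=[
    [0.6,0,-2,0.01],
    [0.6,0,-4.5,0.01],
    [0.6,0,-7,0.01],
    [0.6,0,-9,0.01],
    [0.6,0,-10.3,0.01],
    [0.6,0,-11,0.01],
    [0.6,0,-11,0.01],
    [0.6,0,-11,0.01],
    [0.6,0,-11,0.01],
  ],
)

```text
time: 9.82
ee_pos: [0.6083, 0.2489, 0.0392]
tcp_rot: [179.9, -0.1, 70.7]
wrist_force: [-0.5, 0.3, 0.1]
opening: 0.0855
grasp_force: 0.0
```

Call:
servo_tool(
  moves=[
    [0,0,0,0],
    [0,0,0,0],
    [0,0,0,0],
    [0,0,0,0],
    [0,0,0,0],
    [0,0,0,0],
    [0,0,0,0],
    [0,0,0,0],
    [0,0,0,0],
    [0,0,0,0],
  ],
  claw=1,
  force=30,
)

```text
time: 10.65
ee_pos: [0.6079, 0.2488, 0.0379]
tcp_rot: [180.0, -0.0, 70.8]
wrist_force: [-0.9, -0.9, 6.3]
opening: 0.0455
grasp_force: 32.4
```

Call:
servo_tool(
  moves=[
    [0,0,0.4,0],
    [0,0,1.5,0],
    [0,0,3.5,0],
    [0,0,6,0],
    [0,0,9,0],
    [0,0,12,0],
    [-0.5,-1,14,0],
    [-1.5,-3.5,14,0.05],
    [-2.5,-6.5,14,0.1],
    [-3.5,-10,14,0.15],
    [-5,-13.5,14,0.2],
    [-6.2,-17,14,0.25],
    [-7.5,-20.5,14,0.3],
    [-8.8,-24,14,0.35],
    [-10,-27.5,14,0.4],
    [-11.4,-31,14,0.45],
    [-12.7,-34.5,14,0.5],
    [-14,-38,14,0.55],
    [-15.2,-41.5,14,0.58],
    [-16,-44,14,0.58],
  ],
)

```text
time: 12.32
ee_pos: [0.4461, -0.1937, 0.1781]
tcp_rot: [180.0, 0.0, 104.0]
wrist_force: [0.0, 0.2, -1.1]
opening: 0.0455
grasp_force: 31.6
```

Call:
servo_tool(
  moves=[
    [-0.6,-1.3,0,0],
    [-0.9,-1.9,-2,0],
    [-0.9,-1.9,-5,0],
    [-0.9,-1.9,-8,0],
    [-0.9,-1.9,-11,0],
    [-0.9,-1.9,-13,0],
    [-0.9,-1.9,-14,0],
    [-0.9,-1.9,-14,0],
    [-0.9,-1.9,-14,0],
    [-0.9,-1.9,-14,0],
  ],
)

```text
time: 13.15
ee_pos: [0.4395, -0.2108, 0.0391]
tcp_rot: [179.9, 0.1, 104.0]
wrist_force: [0.8, 0.1, -0.5]
opening: 0.0454
grasp_force: 31.5
```

```bash
python3 - <<'E'
from h import *
im,M=wcam(); np.save('M4',M); t=camera('top'); s=camera('side'); o=get_obs(); print(o['ee_pos'],o['tcp_rot'],o['wrist_force'])
a=cv2.resize(t[210:290,200:300],(400,280),interpolation=2);b=cv2.resize(s[210:350,220:360],(400,280),interpolation=2)
c=cv2.resize(im[100:380,130:510],(400,300)); 
save('m4',np.vstack([np.hstack([a,b]),np.hstack([c,cv2.resize(s[110:220,260:400],(400,300))])]))
E
```

```text
[ 0.43941104 -0.21076321  0.03876331] [1.79900829e+02 8.14140319e-02 1.03982302e+02] [-0.0162454   0.31144939 -0.94685237]
```

View pics/m4.png

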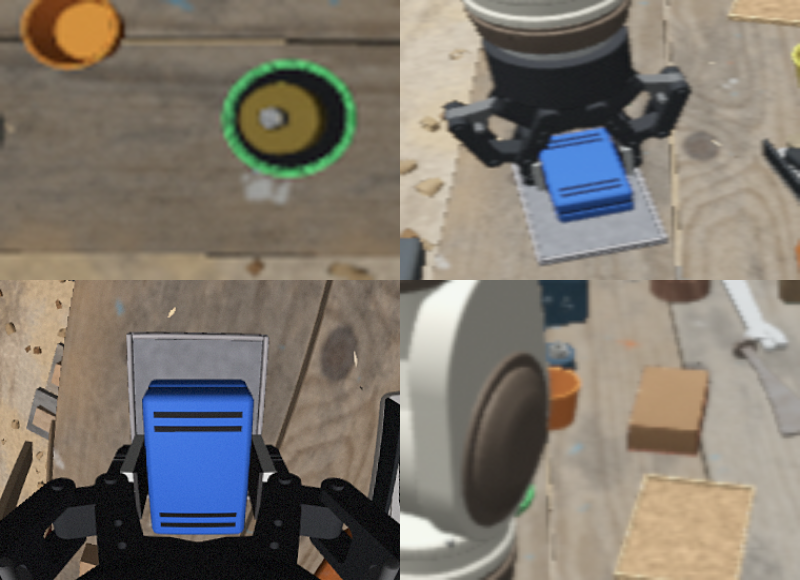

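The saw stands upright in the dish. The case is level and aligned over the grey tray, and the block was undisturbed. Lowering the case.

Call:
servo_tool(
  moves=[
    [0,0,-0.5,0],
    [0,0,-1,0],
    [0,0,-1.5,0],
    [0,0,-2,0],
    [0,0,-2.3,0],
    [0,0,-2.5,0],
    [0,0,-2.5,0],
    [0,0,-2.5,0],
    [0,0,-2.5,0],
  ],
)

```text
time: 14.05
ee_pos: [0.4387, -0.2104, 0.0125]
tcp_rot: [180.0, 0.0, 104.0]
wrist_force: [-0.4, -0.5, -1.2]
opening: 0.0454
grasp_force: 31.6
```

Call:
servo_tool(
  moves=[
    [0,0,-0.05,0],
    [0,0,-0.1,0],
    [0,0,-0.1,0],
    [0,0,-0.1,0],
  ],
)

```text
time: 14.38
ee_pos: [0.4386, -0.2104, 0.0113]
tcp_rot: [180.0, 0.0, 104.0]
wrist_force: [-0.9, 0.8, -1.0]
opening: 0.0451
grasp_force: 31.6
```

Call:
servo_tool(
  moves=[
    [0,0,-0.05,0],
    [0,0,-0.1,0],
    [0,0,-0.1,0],
    [0,0,-0.1,0],
  ],
)

```text
time: 14.72
ee_pos: [0.4387, -0.2105, 0.0109]
tcp_rot: [180.0, 0.0, 104.0]
wrist_force: [-2.7, 1.6, 5.1]
opening: 0.0452
grasp_force: 32.3
```

Call:
servo_tool(
  moves=[
    [0,0,-0.05,0],
    [0,0,-0.05,0],
    [0,0,-0.05,0],
  ],
)

```text
time: 14.97
ee_pos: [0.4387, -0.2105, 0.0109]
tcp_rot: [180.0, 0.0, 104.0]
wrist_force: [-4.1, 2.2, 10.6]
opening: 0.0455
grasp_force: 32.9
```

Call:
servo_tool(
  moves=[
    [0,0,0.1,0],
    [0,0,0.1,0],
    [0,0,0.1,0],
    [0,0,0.1,0],
    [0,0,0.1,0],
    [0,0,0.1,0],
    [0,0,0.1,0],
    [0,0,0.1,0],
  ],
  claw=0,
)

```text
time: 15.63
ee_pos: [0.4386, -0.2104, 0.0107]
tcp_rot: [-180.0, -0.0, 104.0]
wrist_force: [0.2, 0.3, 0.0]
opening: 0.085
grasp_force: 0.0
```

Call:
servo_tool(
  moves=[
    [0,0,1,0],
    [0,0,3,0],
    [0,0,6,0],
    [0,0,10,0],
    [0,0,14,0],
    [0,0,16,0],
    [1.4,4,16,0],
    [2.8,8,16,-0.05],
    [4.2,12,16,-0.1],
    [5.6,16,16,-0.15],
    [7,20,16,-0.2],
    [8.6,24,16,-0.25],
    [10.1,28,16,-0.3],
    [11.6,32,16,-0.35],
    [13.1,36,16,-0.4],
    [14.7,40,16,-0.45],
    [16.2,44,15,-0.48],
    [17,46.1,13,-0.48],
    [17,46.1,13,-0.48],
    [17,46.1,13,-0.48],
  ],
)

```text
time: 17.3
ee_pos: [0.6079, 0.252, 0.1389]
tcp_rot: [-179.8, 0.1, 76.6]
wrist_force: [-0.6, -1.1, 0.6]
opening: 0.0856
grasp_force: 0.0
```

```bash
python3 - <<'E'
from h import *
im,M=wcam(); np.save('M5',M); s=camera('side'); o=get_obs(); print(o['ee_pos'],o['tcp_rot'])
a=cv2.resize(im[80:355,180:470],(580,550),interpolation=2); b=cv2.resize(s[210:350,220:360],(200,200)); 
save('m5',np.hstack([a,np.vstack([b,np.zeros((350,200,3),np.uint8)])]))
E
```

```text
[0.60847569 0.25022619 0.14156545] [1.79987911e+02 7.26684933e-03 7.64844050e+01]
```

View pics/m5.png

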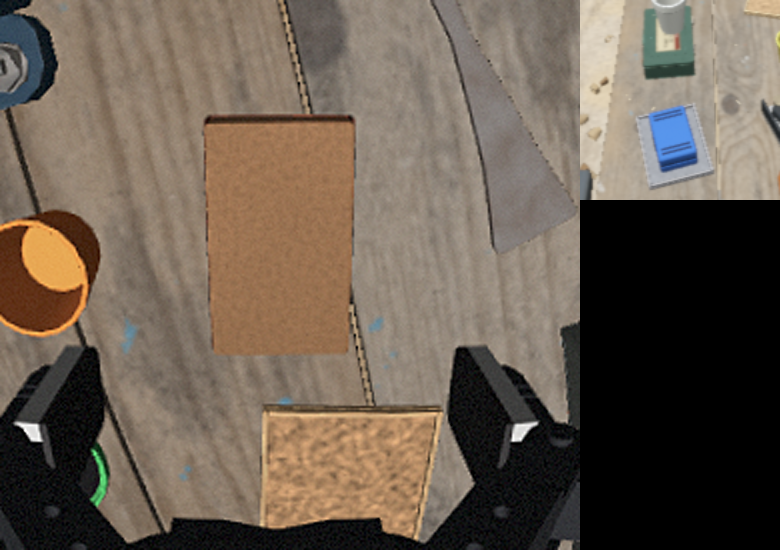

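The case lies flat in its tray. The block's top corners are at (205,122), (354,122), (349,354) and (213,354), square with and centred on the fingers.

Call:
servo_tool(
  moves=[
    [0,0,-3,0],
    [0,0,-6,0],
    [0,0,-9,0],
    [0,0,-11,0],
    [0,0,-12.5,0],
    [0,0,-13.2,0],
    [0,0,-13.5,0],
    [0,0,-13.5,0],
    [0,0,-13.5,0],
    [0,0,-13.5,0],
  ],
)

```text
time: 18.23
ee_pos: [0.6094, 0.2507, 0.0076]
tcp_rot: [179.9, -0.1, 76.5]
wrist_force: [-0.5, -0.6, -1.0]
opening: 0.0855
grasp_force: 0.0
```

Call:
servo_tool(
  moves=[
    [0,0,0,0],
    [0,0,0,0],
    [0,0,0,0],
    [0,0,0,0],
    [0,0,0,0],
    [0,0,0,0],
    [0,0,0,0],
    [0,0,0,0],
    [0,0,0,0],
  ],
  claw=1,
  force=30,
)

```text
time: 18.98
ee_pos: [0.609, 0.2508, 0.0067]
tcp_rot: [179.9, -0.0, 76.5]
wrist_force: [-0.5, -0.6, 5.5]
opening: 0.0611
grasp_force: 33.7
```

Call:
servo_tool(
  moves=[
    [0,0,0.4,0],
    [0,0,1.5,0],
    [0,0,3,0],
    [0,0,5,0],
    [0,-0.8,6,0],
    [0,-2,6,0],
    [-0.1,-4,6,-0.01],
    [-0.1,-6.5,6,-0.02],
    [-0.2,-9,6,-0.03],
    [-0.2,-11.5,6,-0.03],
    [-0.3,-14,6,-0.03],
    [-0.3,-16,6,-0.03],
    [-0.3,-17,6,-0.03],
    [-0.3,-17.3,5.5,-0.03],
    [-0.3,-17.3,4.5,-0.03],
    [-0.3,-17.3,3.5,-0.03],
    [-0.3,-17.3,3,-0.03],
    [-0.3,-17.3,3,-0.03],
    [-0.3,-17.3,3,-0.03],
  ],
)

```text
time: 20.57
ee_pos: [0.6051, 0.0784, 0.035]
tcp_rot: [-179.9, 0.0, 74.8]
wrist_force: [0.3, 0.3, -0.6]
opening: 0.0617
grasp_force: 33.0
```

```bash
python3 - <<'E'
from h import *
im,M=wcam(); np.save('M6',M); s=camera('side'); o=get_obs(); print(o['ee_pos'],o['tcp_rot'],o['wrist_force'])
a=cv2.resize(im[60:380,130:510],(450,379),interpolation=2); b=cv2.resize(s[110:220,310:410],(345,379),interpolation=2); 
save('m6',np.hstack([a,b]))
E
```

```text
[0.60573845 0.07819432 0.03598707] [ 1.79986350e+02 -9.08012905e-03  7.48044165e+01] [ 0.78267313 -0.20587884 -0.50288181]
```

View pics/m6.png

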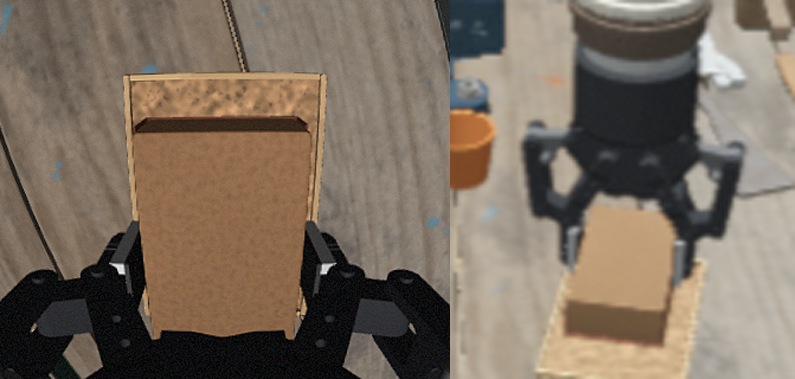

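The block is aligned and centred over the wood tray. Lowering.

Call:
servo_tool(
  moves=[
    [0,0,-0.5,0],
    [0,0,-1,0],
    [0,0,-1.5,0],
    [0,0,-1.9,0],
    [0,0,-2.2,0],
    [0,0,-2.4,0],
    [0,0,-2.4,0],
    [0,0,-2.4,0],
    [0,0,-2.4,0],
  ],
)

```text
time: 21.42
ee_pos: [0.6057, 0.0776, 0.012]
tcp_rot: [180.0, -0.0, 74.8]
wrist_force: [-0.2, -0.3, -1.3]
opening: 0.0615
grasp_force: 33.0
```

Call:
servo_tool(
  moves=[
    [0,0,-0.05,0],
    [0,0,-0.1,0],
    [0,0,-0.1,0],
    [0,0,-0.1,0],
  ],
)

```text
time: 21.75
ee_pos: [0.6056, 0.0776, 0.0108]
tcp_rot: [180.0, -0.0, 74.8]
wrist_force: [0.1, -0.0, -0.8]
opening: 0.0616
grasp_force: 33.0
```

Call:
servo_tool(
  moves=[
    [0,0,-0.05,0],
    [0,0,-0.1,0],
    [0,0,-0.1,0],
    [0,0,-0.1,0],
  ],
)

```text
time: 22.08
ee_pos: [0.6056, 0.0776, 0.0097]
tcp_rot: [-180.0, 0.0, 74.8]
wrist_force: [-0.1, -0.4, -0.2]
opening: 0.0613
grasp_force: 33.0
```

Call:
servo_tool(
  moves=[
    [0,0,-0.05,0],
    [0,0,-0.1,0],
    [0,0,-0.1,0],
    [0,0,-0.1,0],
  ],
)

```text
time: 22.42
ee_pos: [0.6056, 0.0776, 0.0097]
tcp_rot: [180.0, -0.0, 74.8]
wrist_force: [-3.6, 0.0, 5.9]
opening: 0.0615
grasp_force: 33.8
```

Call:
servo_tool(
  moves=[
    [0,0,0.1,0],
    [0,0,0.1,0],
    [0,0,0.1,0],
    [0,0,0.1,0],
    [0,0,0.1,0],
    [0,0,0.1,0],
    [0,0,0.1,0],
    [0,0,0.1,0],
  ],
  claw=0,
)

```text
time: 23.08
ee_pos: [0.6056, 0.0776, 0.0097]
tcp_rot: [-180.0, 0.0, 74.8]
wrist_force: [0.4, -0.1, 0.1]
opening: 0.0858
grasp_force: 0.0
```

Call:
servo_tool(
  moves=[
    [0,0,1,0],
    [0,0,3,0],
    [0,0,6,0],
    [0,0,10,0],
    [0,0,14,0],
    [0,0,17,0],
    [0,-4,18,0],
    [0.1,-8,18,0],
    [0.2,-12,18,0],
    [0.2,-15.5,18,0],
    [0.2,-15.5,18,0],
    [0.2,-15.5,18,0],
    [0.2,-15.5,18,0],
  ],
)

```text
time: 24.17
ee_pos: [0.6076, -0.0773, 0.1903]
tcp_rot: [180.0, -0.0, 74.7]
wrist_force: [-0.2, -0.1, 0.6]
opening: 0.0856
grasp_force: 0.0
```

```bash
python3 - <<'E'
from h import *
im,M=wcam(); np.save('M7',M); save('w7',im); print(get_obs()['ee_pos'])
E
```

```text
[ 0.60762164 -0.07668379  0.19024131]
```

Call:
servo_tool(
  moves=[
    [-3.5,1,0,0],
    [-7,2,0,0],
    [-10.5,3,0,0],
    [-14,4,0,0],
    [-17.4,4.5,0,0],
    [-17.4,4.5,0,0],
    [-17.4,4.5,0,0],
    [-17.4,4.5,0,0],
  ],
)

```text
time: 24.88
ee_pos: [0.4341, -0.0316, 0.1903]
tcp_rot: [179.9, -0.0, 74.9]
wrist_force: [0.4, -0.5, 0.3]
opening: 0.0854
grasp_force: 0.0
```

```bash
python3 - <<'E'
from h import *
im,M=wcam(); np.save('M8',M); save('w8',im); print(get_obs()['ee_pos'])
a=cv2.imread('pics/w7.png')[...,::-1][100:300,220:420]; b=im[100:300,220:420]
save('m8',np.hstack([cv2.resize(x,(400,400),interpolation=2) for x in (a,b)]))
E
```

```text
[ 0.43436652 -0.03185348  0.19005383]
```

View pics/m8.png

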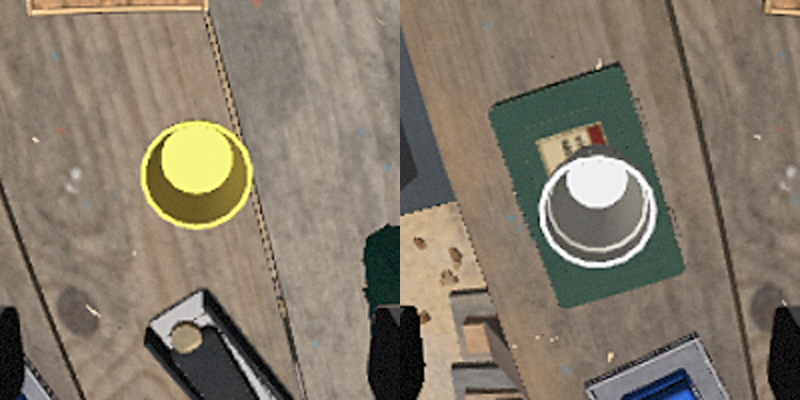

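Yellow rim centre is at (197,175) and its inner floor at (197,157). White rim centre is at (198,211) and its inner floor at (197,179), in crop pixels.

```bash
python3 - <<'E'
from h import *
f=lambda u,v:((u+.5)/2-.5+220,(v+.5)/2-.5+100)
for m,n,p,z in((7,'yrim',(197,175),.042),(7,'yfloor',(197,157),.004),(8,'crim',(198,211),.095),(8,'cfloor',(197,179),.038)):
    M=np.load(f'M{m}.npy'); print(n,np.round(wz(M,f(*p),z)*1000,1))
E
```

```text
yrim [607.8 -76. ]
yfloor [608.1 -75.4]
crim [434.3 -32. ]
cfloor [433.8 -33.3]
```

Call:
servo_tool(
  moves=[
    [0,0,-3,0],
    [0,0,-6,0],
    [0,0,-8,0],
    [0,0,-10,0],
    [0,0,-11,0],
    [0,0,-11.4,0],
    [0,0,-11.4,0],
    [0,0,-11.4,0],
    [0,0,-11.4,0],
  ],
)

```text
time: 25.68
ee_pos: [0.4344, -0.0324, 0.077]
tcp_rot: [179.9, -0.0, 74.8]
wrist_force: [0.2, -1.0, 0.3]
opening: 0.0851
grasp_force: 0.0
```

Call:
servo_tool(
  moves=[
    [0,0,0,0],
    [0,0,0,0],
    [0,0,0,0],
    [0,0,0,0],
    [0,0,0,0],
    [0,0,0,0],
    [0,0,0,0],
    [0,0,0,0],
    [0,0,0,0],
  ],
  claw=1,
  force=20,
)

```text
time: 26.43
ee_pos: [0.4339, -0.0324, 0.0764]
tcp_rot: [179.9, -0.0, 74.8]
wrist_force: [0.1, -0.6, 5.4]
opening: 0.0468
grasp_force: 20.3
```

Call:
servo_tool(
  moves=[
    [0,0,0.3,0],
    [0,0,1,0],
    [0,0,2,0],
    [0,0,3,0],
    [0.5,-0.1,4,0],
    [2,-0.5,4,0],
    [4,-1,4,0],
    [6.5,-1.6,4,0],
    [9,-2.3,4,0],
    [11.5,-2.9,4,0],
    [14,-3.5,4,0],
    [16,-4,4,0],
    [17.4,-4.4,4,0],
    [17.4,-4.4,4,0],
    [17.4,-4.4,4,0],
    [17.4,-4.4,4,0],
  ],
)

```text
time: 27.77
ee_pos: [0.6071, -0.0762, 0.1161]
tcp_rot: [-180.0, 0.0, 74.8]
wrist_force: [-0.0, 0.2, -1.3]
opening: 0.0466
grasp_force: 20.9
```

```bash
python3 - <<'E'
from h import *
im,M=wcam(); np.save('M9',M); save('w9',im); s=camera('side'); save('s9',s); o=get_obs(); print(o['ee_pos'],o['tcp_rot'],o['opening'])
save('m9',np.hstack([cv2.resize(im[60:380,180:460],(440,503),interpolation=2),cv2.resize(s[170:270,325:395],(352,503),interpolation=2)]))
E
```

```text
[ 0.6069312  -0.07616336  0.11630338] [ 1.79994833e+02 -2.15877366e-03  7.47679430e+01] 0.04665499744553017
```

View pics/m9.png

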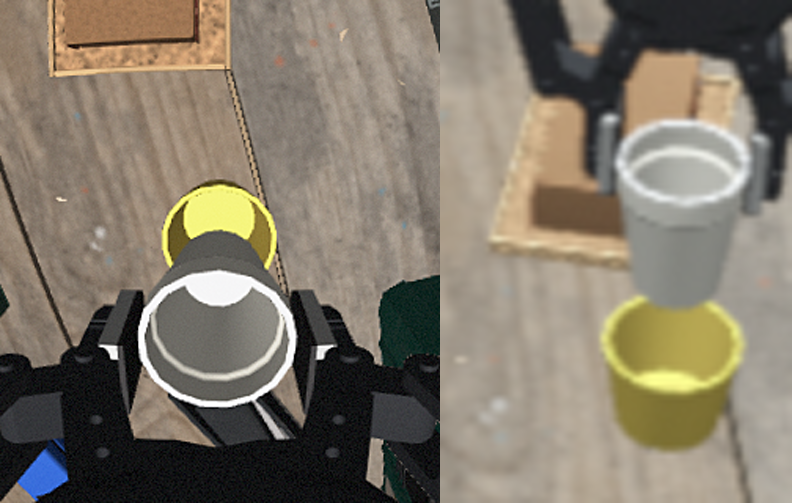

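The white cup is held upright over the yellow cup, with its rim centre at crop (217,338) and the yellow rim centre at x≈220. Checking the offset.

```bash
python3 - <<'E'
from h import *
M=np.load('M9.npy'); f=lambda u,v:((u+.5)/1.5714-.5+180,(v+.5)/1.5719-.5+60)
print(wz(M,f(217,338),.135)*1000, wz(M,f(220,288),.0775)*1000)
print('predict yellow rim edges L/R from 607.8,-76:',[ (wpix(M,[607.8e-3+s*.0275*np.cos(np.radians(-15.2)),-.076+s*.0275*np.sin(np.radians(-15.2)),.042])-[180,60])*1.5714 for s in(-1,1)])
g=lambda u,v:((u+.5)/(352/70)-.5+325,(v+.5)/5.03-.5+170)
print('side cup rim',onz('side',g(682,160),.135)*1000,'yellow',onz('side',g(673,345),.042)*1000)
E
```

```text
[607.08377503 -73.91407031] [605.63738311 -83.9304569 ]
predict yellow rim edges L/R from 607.8,-76: [array([160.91789847, 240.26786739]), array([277.61435979, 240.20781827])]
side cup rim [764.84101368 -86.77963527] yellow [778.94298342 -89.72061885]
```

```bash
python3 - <<'E'
from h import *
g=lambda u,v:((u-440+.5)/(352/70)-.5+325,(v+.5)/5.03-.5+170)
print('side cup rim',onz('side',g(682,160),.135)*1000,'foot',onz('side',g(682,282),.076)*1000,'yellow',onz('side',g(673,345),.042)*1000)
M=np.load('M9.npy'); th=np.linspace(0,2*np.pi,60)
for y in(-.074,-.076,-.078):
    p=np.array([wpix(M,[.607+.024*np.cos(t),y+.024*np.sin(t),.135]) for t in th]); q=(p-[180,60])*1.5714; print(y,q.min(0).round(),q.max(0).round())
E
```

```text
side cup rim [606.11670417 -76.24449498] foot [609.19493871 -78.98421054] yellow [607.61637251 -79.08010901]
-0.074 [134. 261.] [299. 403.]
-0.076 [137. 268.] [300. 407.]
-0.078 [139. 274.] [301. 412.]
```

Fit confirmed: the cup is at about (607,-76.2) and the yellow cup at (607.8,-76). Lowering with a 1 mm correction.

Call:
servo_tool(
  moves=[
    [0.1,0,-1,0],
    [0.1,0,-2,0],
    [0.1,0,-2.8,0],
    [0.1,0,-3.4,0],
    [0.1,0,-4,0],
    [0.1,0,-4.5,0],
    [0.1,0,-5,0],
    [0.1,0,-5.4,0],
    [0.1,0,-5.8,0],
    [0.1,0,-6,0],
    [0.1,0,-6.2,0],
    [0.1,0,-6.2,0],
    [0.1,0,-6.2,0],
  ],
)

```text
time: 28.95
ee_pos: [0.6086, -0.0764, 0.0539]
tcp_rot: [180.0, 0.0, 74.8]
wrist_force: [-0.1, 0.3, -0.8]
opening: 0.0466
grasp_force: 20.9
```

Call:
servo_tool(
  moves=[
    [0,0,-0.1,0],
    [0,0,-0.2,0],
    [0,0,-0.3,0],
    [0,0,-0.4,0],
    [0,0,-0.5,0],
    [0,0,-0.6,0],
    [0,0,-0.6,0],
    [0,0,-0.6,0],
  ],
)

```text
time: 29.62
ee_pos: [0.6085, -0.0764, 0.0477]
tcp_rot: [-180.0, -0.0, 74.8]
wrist_force: [0.1, 1.2, -1.0]
opening: 0.0467
grasp_force: 20.9
```

Call:
servo_tool(
  moves=[
    [0,0,-0.05,0],
    [0,0,-0.1,0],
    [0,0,-0.15,0],
    [0,0,-0.15,0],
    [0,0,-0.15,0],
  ],
)

```text
time: 30.03
ee_pos: [0.6086, -0.0764, 0.0462]
tcp_rot: [-180.0, 0.0, 74.8]
wrist_force: [0.7, 0.4, -0.8]
opening: 0.0466
grasp_force: 20.9
```

Call:
servo_tool(
  moves=[
    [0,0,-0.05,0],
    [0,0,-0.1,0],
    [0,0,-0.1,0],
    [0,0,-0.1,0],
  ],
)

```text
time: 30.37
ee_pos: [0.6087, -0.0764, 0.0455]
tcp_rot: [180.0, -0.0, 74.8]
wrist_force: [-0.2, -0.3, 2.0]
opening: 0.0468
grasp_force: 21.0
```

Call:
servo_tool(
  moves=[
    [0,0,-0.05,0],
    [0,0,-0.1,0],
    [0,0,-0.1,0],
    [0,0,-0.1,0],
  ],
)

```text
time: 30.7
ee_pos: [0.6088, -0.0765, 0.0454]
tcp_rot: [179.9, -0.0, 74.8]
wrist_force: [-1.9, -0.5, 9.0]
opening: 0.0472
grasp_force: 21.4
```

Seated at the expected height (TCP 45.4 mm). Releasing, rising and checking.

Call:
servo_tool(
  moves=[
    [0,0,0.1,0],
    [0,0,0.1,0],
    [0,0,0.1,0],
    [0,0,0.1,0],
    [0,0,0.1,0],
    [0,0,0.1,0],
    [0,0,0.1,0],
    [0,0,0.1,0],
    [0,0,0.1,0],
  ],
  claw=0,
)

```text
time: 31.45
ee_pos: [0.6086, -0.0764, 0.0452]
tcp_rot: [-180.0, -0.0, 74.8]
wrist_force: [0.1, 0.3, 0.1]
opening: 0.0853
grasp_force: 0.0
```

Call:
servo_tool(
  moves=[
    [0,0,1,0],
    [0,0,3,0],
    [0,0,6,0],
    [0,0,9,0],
    [0,0,13,0],
    [0,0,17,0],
    [0,0,20,0],
    [-3,0,22,0],
    [-7,0,22,0],
    [-10,0,22,0],
    [-14,0,22,0],
    [-18,0,22,0],
    [-18,0,22,0],
    [-18,0,22,0],
    [-18,0,22,0],
  ],
)

```text
time: 32.7
ee_pos: [0.4289, -0.0765, 0.2663]
tcp_rot: [179.9, -0.0, 74.8]
wrist_force: [0.2, 0.9, -0.9]
opening: 0.0853
grasp_force: 0.0
```

```bash
python3 - <<'E'
from h import *
s=camera('side'); w=camera('wrist')
save('m10',np.hstack([cv2.resize(s[110:350,230:420],(435,550),interpolation=2),cv2.resize(w[:,140:500],(360,550))]))
E
```

```text
(no output)
```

View pics/m10.png

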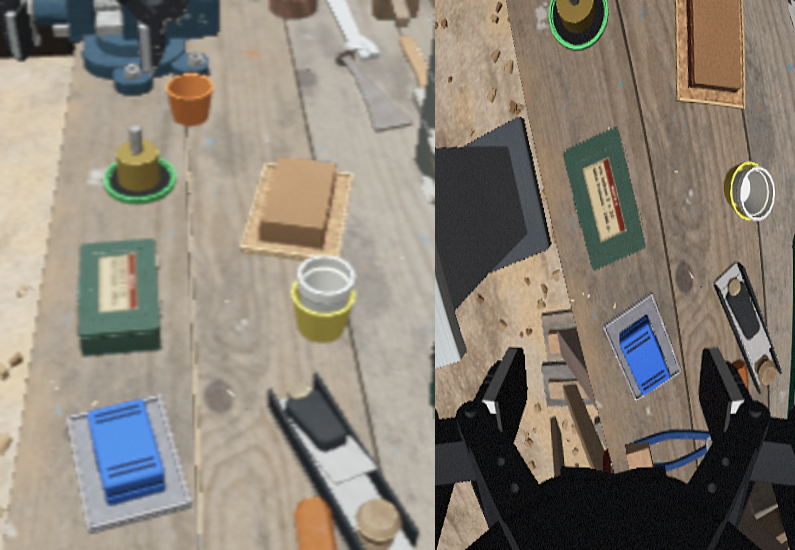

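Everything is in place: saw in the dish (138,165), block in the wood tray (295,205), cup nested in the yellow cup (325,290) and case in the grey tray (125,445). Handing in.

```bash
python3 -c "
from workcell import *
print(job_done())"
```

```text
the job is handed in; nothing more can be done
None
```

The job is handed in: the hole saw, bit case and sanding block are in their holders and the white cup is fully nested in the yellow cup, all confirmed in the last pictures, at about 33 s on the robot's clock.

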